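# Shut the tool crib's gate and drop its latch bar into the keeper

## Robot

A 6-joint arm with a two-finger parallel gripper is mounted at the origin on a cart in front of the work surface, level with it; the furniture and walls round the work are solid. World frame = base frame: x ahead of the robot, y to its left, z up, the work surface at z = 0. Lengths are in mm, angles in degrees, forces in N, time in s.
With the tool pointing down it reaches from about 350 to 875 mm from the base axis. Payload 4.2 kg.
Tool frame: the origin (TCP) lies between the finger pads; the fingertips stand arm.nose_length ahead of it and the grasp point (between the pads) lies 6 mm ahead of it (arm.nose_length is the distance from the TCP to the fingertips, in mm); z points along the fingers, y is the line along which they close (so a half turn about z gives the same grasp; the last joint's range is limited). The gripper opens to 85 mm and grips with 20 to 120 N. Pads are 22 mm wide; open, the fingers measure 114 mm over their backs; the gripper's body (76 mm by 85 mm) begins 54 mm behind the grasp point. The pads swing forward as they close: fully open they stand 13 mm farther back than shut.
Start: joints at [87.983, 22.042, 0.453, 0, -68.411, -14.817], TCP at [180.962, 598.207, 256.312] pointing down, gripper open.
Joint ranges: [-179.83, 179.83], [-69.29, 118.12], [-61.27, 80.66], [-181.25, 117.63], [-171.15, -9.14], [-177.46, 177.46]. Speed limits (degrees/s): [159.86, 159.86, 180, 180, 180, 180].

## Interface

Orientations are given as [roll, pitch, yaw] about the fixed x, y, z axes, in that order (R = Rz(yaw) Ry(pitch) Rx(roll)).
In Python, from plant import arm, fingers, solver, optics, job, models, readout gives the robot as it stands. Calls block until the motion is done:
- arm.move_pose(position, orientation): joint-space move of the TCP to a pose.
- arm.move_l(position, ori=None, vel=150, threshold=None): straight line of the TCP; ori=None keeps the orientation; vel is the mean speed in mm/s. With threshold (N) it stops when the force on the tool has changed by that much, and returns True; else False.
- arm.move_j(angles): joint-space move.
- fingers.gripper_to(opening, newtons=None): opening from 0.0 (shut) to 1.0 (fully open); newtons is the grip in N (None keeps the last); returns when the fingers have stopped.
- arm.hold(seconds).
- solver.solve_ik(position, orientation): joint angles nearest the present ones, or None.
- optics.grab_frame(name): name is "scene" or "top" or "wrist"; returns (picture, depth): 480x640x3 uint8, red, green, blue; 480x640 float32, mm along the optical axis (not along the pixel's ray), 0 where there is no reading.
- optics.camera_model(name): a dict with "vertical_fov" (degrees; the focal length in pixels is half the picture's height over the tangent of half this angle, whatever the lens; pixels are square), "cx", "cy" (the principal point, pixels), "R" (3x3) and "t" (3): a world point X has camera coordinates R X + t; the wrist camera has in their place "hand_eye" (4x4, takes a point from camera to tool coordinates, whose origin is the TCP and whose axes are the flange's). Camera axes: x right, y down, z forward; pixel columns grow to the right and rows downward; lengths in mm; the calibration is good to about 2 mm. A picture is of the moment at which its call begins: read the wrist's pose just before it. camera_model takes no time and is no camera call.
A pose or a line that the arm cannot do raises arm.IKError and nothing moves.
- job.hand_in(): hands the job in; it is judged then, once.
Trained networks look in the newest picture that a camera, given by its name, has taken for a name from the list of things; names that differ only in an ending like _2 or _b are one class to them, and where a whole thing is asked for, a point or a joint stands for the part that bears it (a point fixed in the world has none). Each returns a list of dicts, best first, with "confidence" (0 to 1); they miss things now and then, are a little off and sometimes report something else, mostly with a low value. They report only what shows in the picture. A call takes as long as a camera call.
- models.masks_of(camera, target): "region" (480x640 bool, what is visible of it) and "rect" ([centre column, centre row, width, height] in pixels, round what is visible of it).
Readings, each from a call of its own:
- readout.read_t(): time.
- readout.read_qpos(): joint angles.
- readout.read_qd(): joint speeds.
- readout.read_joint_torque(): joint torques, N m.
- readout.read_eef_pos(): TCP position.
- readout.read_orientation(): TCP orientation.
- readout.read_ft_force(): force on the tool from outside, world axes, zero at the start.
- readout.read_torque(): the same for the moment, N m.
- readout.read_width(): opening from 0.0 (shut) to 1.0 (fully open).
- readout.read_finger_force(): force on a finger pad.
Only numpy, scipy, OpenCV 4.12 (cv2) and the standard library are available. Lean on these libraries where they do the work, as an engineer would, in place of code of your own. Each camera call takes 0.05 s, during which the arm holds its last target. There are 200 camera calls.

## Task

Shut the gate of the plywood tool crib and latch it: lift the steel latch bar by its red grip while the gate is still open, swing the gate in against its spring buffer with the bar raised over the front lip of the keeper, and let the bar down fully into the keeper's notch so that it holds the gate shut by itself when you let go. The keeper can be set a little in or out on its post, so feel for the notch and push gently; do not ram the keeper, and leave the things in the crib where they are.

Things in the scene. Friction and masses are not known exactly. Their poses are not given: they have to be found in the camera images.
- crib: Low open-topped plywood crib fixed to the bench; walls 72 mm high, inside 120 deep (x) by 215 mm (y). Origin: on the bench, middle of the gate's opening, in the shut gate's plane. x points into the crib (the way the gate shuts), y left along the front, z up.
- gate_hinge (a point): Gate's vertical hinge axis at bench height: x 0, y -110 mm in the crib's frame. The gate board is 12 mm thick, spans 6 to 206 mm from this axis, top edge 72 mm above the bench.
- gate (a joint): Gate swing, rad: 0 shut (square across the front), growing as its free (left, +y) end swings out to -x (turn about +z). Range -0.08 to 1.0; starts at 0.35 to 0.6. Light friction: stays where left unless the buffer pushes it. Latched it rests between -0.045 and 0.06, depending on how the keeper is set.
- buffer_tip (a point): Tip of the black rubber spring buffer in the crib, 197 mm from the hinge axis, 40 mm above the bench. It meets the gate from about gate joint 0.10 on and pushes it open again with 2.5 N at first, 5 N at 0, 7 N at -0.06.
- latch_bar (a joint): Lift of the steel latch bar, rad: 0 level, resting on its peg on the gate; grows as its free (left) end rises, to a stop at 0.26. About 0.24 kg; falls by gravity, but hangs by friction while fingers or a wall press on it sideways. On the keeper's lip it reads 0.08 to 0.09; fully down in the notch 0. However high it is lifted it meets the keeper's rear wall.
- bar_pivot (a point): Pivot of the latch bar on the gate's outer face: 90 mm from the gate's hinge axis along the gate, 12 mm in front (-x side) of the gate's middle plane, 55 mm above the bench. The bar is 8 mm thick and 18 mm high and reaches 185 mm beyond the pivot, past the gate's free end and over the keeper.
- grip (a point): Pinch point on the red upright plastic stem of the latch bar (round, 16 mm diameter, from 71 to 126 mm above the bench): 100 mm along the bar from its pivot, 45 mm above the bar's axis, 190 mm from the hinge axis, 100 mm above the bench with the bar down. Pinch from above, fingers closing along the gate's normal.
- post: Wooden block with the dark steel keeper on top, fixed beside the gate's free end; 112 deep (x), 42 wide (y), 54 mm high (95 with the keeper). Origin on the bench under the nominal middle of the notch, 12 mm in front of (-x) and 141 mm left of (+y) the crib's origin; axes as the crib's.
- notch (a point): Nominal middle of the keeper's notch floor, 44 mm above the bench. The real keeper is clamped up to 12 mm to -x or +x of this; that is not measured, and it does not shift under load. Notch: open above and along y, 14 mm wide in x. In front of it a blunt lip (no ramp), 14 mm thick, top 60 mm above the bench; behind it a firm rear wall, 8 mm thick, top 95 mm.
- block_plane: Small block plane, 52x168x54 mm, lying loose at the back of the crib; leave it alone.
- tape_measure: Yellow pocket tape measure, 36x81x63 mm, standing loose in the crib; leave it alone.

How it is judged (in metres and radians):
On the way:
1. the latch bar is lifted while the gate is still open, short of the keeper (value of joint latch_bar above 0.075 rad and value of joint gate above 0.06 rad), for 0.1 s.
At the end, for the whole second after the job is handed in: The gate is held shut and still by the latch alone (gate joint between -0.07 and 0.075 rad) and the latch bar is fully down in the notch (latch_bar joint under 0.03 rad) (value of joint gate between -0.07 and 0.075 rad and value of joint latch_bar below 0.03 rad and velocity of joint gate between -0.03 and 0.03 rad/s); the robot touches nothing.
It fails at once if the post with its keeper is loaded with more than 20 N (rammed or pressed hard) (contact force between post and anything else above 20 N).
It fails at once if the block plane in the crib is moved more than 20 mm (distance of block_plane from where it was at the start of the episode above 0.02 m).
It fails at once if the tape measure in the crib is moved more than 20 mm (distance of tape_measure from where it was at the start of the episode above 0.02 m).
It also fails if it takes over 61 s, if anything falls off the work surface, if the arm or the gripper's body presses on something with over 40 N, if the wrist force passes 120 N, or if a joint passes its speed limit or range.

## Working session

There is one attempt and no reset: what is moved stays moved. The work goes in short steps, each a Python script; the robot and the scene stay as the last script left them, time stands still between calls to the robot, and variables do not carry over. Pictures are saved under pics/ and viewed, at most 10 in all, crops included, and the job is handed in when it is done.

```bash
mkdir -p pics; ls; cat > h.py <<'E'
from plant import arm, fingers, solver, optics, job, models, readout
import numpy as np, cv2
def cloud(cam,depth,region=None,T=None):
    m=optics.camera_model(cam); f=240/np.tan(np.radians(m['vertical_fov'])/2)
    ok=depth>0
    if region is not None: ok&=region
    v,u=np.nonzero(ok); z=depth[v,u]
    P=np.stack([(u-m['cx'])*z/f,(v-m['cy'])*z/f,z],1)
    return (P-np.array(m['t']))@np.array(m['R']), u, v
E
cat > a.py <<'E'
from h import *
ims=[]
for c in ['scene','top']:
    im,d=optics.grab_frame(c); ims.append(im)
    np.savez(f'{c}.npz',im=im,d=d)
    cv2.imwrite(f'pics/{c}.png',im[:,:,::-1])
    for n in ['crib','gate','latch_bar','grip','post','block_plane','tape_measure']:
        for r in models.masks_of(c,n)[:1]:
            P,u,v=cloud(c,d,r['region'])
            if len(P): print(c,n,round(r['confidence'],2),np.round(r['rect']),len(P),np.percentile(P,[3,50,97],axis=0).round().tolist())
            np.save(f'm_{c}_{n}.npy',r['region'])
print(readout.read_t(),arm.nose_length,readout.read_orientation(),{k:v for k,v in optics.camera_model('top').items()})
E
python3 a.py
```

```text
pics
scene crib 0.58 [339. 261. 174. 194.] 12504 [[378.0, -400.0, 9.0], [526.0, -267.0, 53.0], [613.0, -162.0, 76.0]]
scene gate 0.77 [411. 280.  33. 156.] 2753 [[352.0, -376.0, 16.0], [407.0, -246.0, 67.0], [472.0, -158.0, 126.0]]
scene latch_bar 0.7 [334. 338.  84.  70.] 3300 [[413.0, -157.0, 7.0], [463.0, -132.0, 35.0], [518.0, -118.0, 86.0]]
scene grip 0.58 [415. 299.  21. 124.] 1136 [[349.0, -325.0, 3.0], [382.0, -220.0, 66.0], [431.0, -151.0, 127.0]]
scene post 0.67 [332. 338.  87.  68.] 3381 [[413.0, -158.0, 6.0], [463.0, -132.0, 35.0], [519.0, -118.0, 89.0]]
scene block_plane 0.6 [312. 243.  72.  74.] 2716 [[549.0, -348.0, 14.0], [570.0, -260.0, 43.0], [600.0, -197.0, 63.0]]
scene tape_measure 0.86 [352. 244.  38.  53.] 1405 [[498.0, -322.0, 17.0], [510.0, -279.0, 60.0], [531.0, -263.0, 73.0]]
top crib 0.79 [339. 278. 173. 177.] 10772 [[385.0, -403.0, 6.0], [526.0, -285.0, 44.0], [615.0, -169.0, 74.0]]
top gate 0.56 [324. 321. 147.  90.] 2157 [[354.0, -381.0, -1.0], [417.0, -274.0, 67.0], [472.0, -163.0, 124.0]]
top latch_bar 0.65 [309. 334. 110.  60.] 757 [[352.0, -324.0, 51
[... 164 characters left out ...]
p post 0.88 [248. 289.  35.  66.] 1783 [[415.0, -163.0, 12.0], [468.0, -144.0, 42.0], [519.0, -121.0, 93.0]]
top block_plane 0.85 [329. 226. 104.  37.] 3182 [[549.0, -354.0, 10.0], [574.0, -274.0, 39.0], [602.0, -198.0, 62.0]]
top tape_measure 0.94 [346. 259.  47.  27.] 959 [[498.0, -339.0, 12.0], [515.0, -300.0, 66.0], [531.0, -266.0, 73.0]]
0.8 25.0 [-1.79992154e+02  4.29792057e-03 -1.68319642e+01] {'vertical_fov': 47.30819956626362, 'cx': 322.1330673046618, 'cy': 244.49534442378607, 'R': array([[-0.01890021, -0.99973976, -0.01277496],
       [-0.99805222,  0.01962499, -0.05921681],
       [ 0.05945211,  0.01163087, -0.9981634 ]]), 't': array([-255.70853829,  545.89061905,  926.41457859])}
```

```bash
cat > b.py <<'E'
from h import *
out=[]
for c in ['scene','top']:
    D=np.load(f'{c}.npz');d=D['d'];im=D['im']
    if c=='top': cv2.imwrite('pics/topc.png',cv2.resize(im[190:390,230:430],(600,600),interpolation=2)[:,:,::-1])
    else: cv2.imwrite('pics/scc.png',cv2.resize(im[210:400,270:460],(600,600),interpolation=2)[:,:,::-1])
    P,u,v=cloud(c,d)
    near=(P[:,0]>330)&(P[:,0]<640)&(P[:,1]>-430)&(P[:,1]<-100)
    bench=P[near&(abs(P[:,2])<8)]; print(c,'bench z',np.median(bench[:,2]))
    m=np.load(f'm_{c}_crib.npy')[v,u]
    Q=P[m&(abs(P[:,2]-72)<5)]; print('crib top',len(Q),cv2.minAreaRect(Q[:,:2].astype(np.float32)))
    m=np.load(f'm_{c}_post.npy')[v,u]
    for lo,hi in [(48,57),(57,64),(88,99),(39,47)]:
        Q=P[m&(P[:,2]>lo)&(P[:,2]<hi)]
        if len(Q)>4: print('post',lo,len(Q),cv2.minAreaRect(Q[:,:2].astype(np.float32)),Q.mean(0).round(1))
    Q=P[near&(P[:,2]>110)&(P[:,2]<132)]; print('grip',len(Q),Q.mean(0).round(1),np.percentile(Q,[2,98],axis=0).round().tolist())
    m=np.load(f'm_{c}_gate.npy')[v,u]
    Q=P[m&(abs(P[:,2]-72)<4)]; l=cv2.fitLine(Q[:,:2].astype(np.float32),cv2.DIST_HUBER,0,.01,.01).ravel();print('gate line',l,np.degrees(np.arctan2(l[1],l[0])),Q.min(0),Q.max(0))
E
python3 b.py
```

```text
scene bench z 1.5696933948987954
crib top 3550 ((486.0846862792969, -284.3408203125), (265.1185302734375, 282.6774597167969), 2.971735715866089)
post 48 670 ((475.3252868652344, -140.4593963623047), (96.44567108154297, 43.800479888916016), 3.494114637374878) [ 498.6 -137.    54.4]
post 57 236 ((474.5717468261719, -135.6804656982422), (38.35088348388672, 91.36921691894531), 85.57091522216797) [ 456.8 -139.5   60.1]
post 88 104 ((460.9313659667969, -141.575439453125), (8.33158016204834, 19.996999740600586), 6.159396171569824) [ 460.4 -140.3   94.8]
post 39 411 ((471.6020202636719, -142.36569213867188), (50.53355026245117, 96.62857055664062), 89.73779296875) [ 458.2 -136.1   44.2]
grip 176 [ 384.2 -223.4  122.6] [[378.0, -233.0, 110.0], [392.0, -218.0, 129.0]]
gate line [   0.44034508   -0.8978286   428.0417     -287.42465   ] -63.874096 [ 356.8726961  -388.10930513   68.0041244 ] [ 479.95597214 -168.28839015   75.97359382]
top bench z -0.07046516609917253
crib top 3518 ((488.3428955078125, -284.97796630859375), (260.023681640625, 278.9324035644531), 2.9767351150512695)
post 48 471 ((473.7930908203125, -141.35577392578125), (97.63079071044922, 42.100013732910156), 4.303351402282715) [ 504.7 -139.6   53.6]
post 57 123 ((475.2666931152344, -141.41616821289062), (92.90408325195312, 37.86344909667969), 3.0280020236968994) [ 444.6 -142.2   59.5]
post 88 63 ((460.88433837890625, -141.61875915527344), (18.888036727905273, 6.447618007659912), 88.4004135131836) [ 461.  -141.8   94.6]
post 39 245 ((471.9603576660156, -143.70701599121094), (29.828536987304688, 99.13099670410156), 85.6417007446289) [ 452.1 -144.    43.6]
grip 95 [ 385.  -226.3  124.3] [[378.0, -233.0, 113.0], [392.0, -219.0, 128.0]]
gate line [   0.43567225   -0.90010536  431.81253    -296.22998   ] -64.17192 [ 357.33966457 -388.529591     68.01657255] [ 479.7087181  -176.71499649   75.86853003]
```

View pics/topc.png

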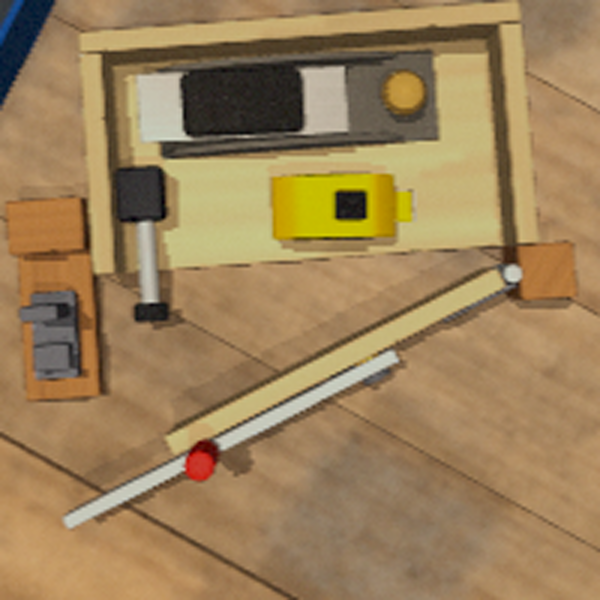

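View pics/scc.png

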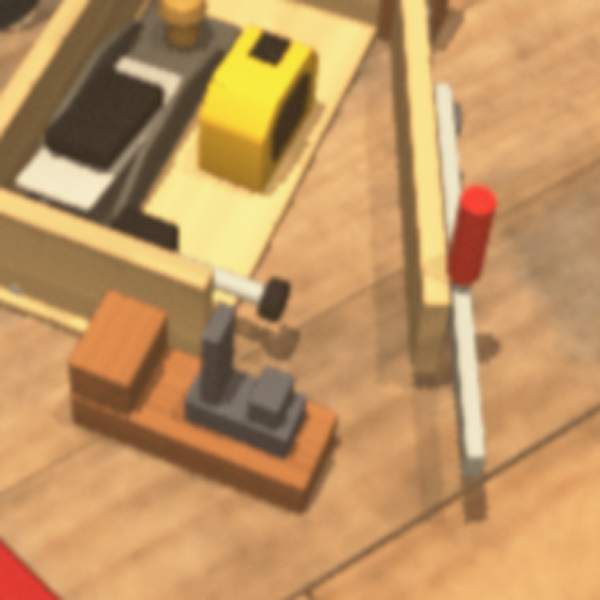

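The pictures show the gate open about 0.40 rad with the red grip at top-crop (201,461). The keeper is on the post at about (55,335), and its rear wall and lip are both clear of the bar. Next I'll approach, pinch and lift.

```bash
cat >> h.py <<'E'
PSI=np.radians(3.0); H=np.array([478.6,-391.8])
def pose(th,phi=0.,gz=102.,dn=0.):
    """TCP pose holding the stem at gate angle th, bar lift phi; gz: grasp height at phi=0; dn: offset outward along the normal"""
    a=np.pi/2+PSI+th; e=np.array([np.cos(a),np.sin(a)]); n=np.array([-np.sin(a),np.cos(a)])
    n=np.array([-e[1],e[0]])  # left of e = outward (-x)
    h=gz-55; s=90+100*np.cos(phi)-h*np.sin(phi); z=55+100*np.sin(phi)+h*np.cos(phi)
    xy=H+s*e+(12+dn)*n
    return [*xy,z+6],[180,0,np.degrees(a)-180]
def theta(dn=0.):
    p=np.array(readout.read_eef_pos()[:2])-H; r=np.hypot(*p)
    return np.arctan2(p[1],p[0])-np.pi/2-PSI-np.arcsin((12+dn)/r)
def st(tag): print(tag,'t',round(readout.read_t(),2),'p',np.round(readout.read_eef_pos(),1),'F',np.round(readout.read_ft_force(),1),'w',round(readout.read_width(),3),'th',round(theta(),4))
E
cat > c.py <<'E'
from h import *
p,o=pose(0.398); print(p,o)
arm.move_pose([p[0],p[1],210],o); st('above')
im,d=optics.grab_frame('wrist'); cv2.imwrite('pics/w1.png',im[:,:,::-1])
arm.move_l(p,o,vel=80); st('down')
fingers.gripper_to(0.0,30); st('grip')
im,d=optics.grab_frame('scene'); cv2.imwrite('pics/s2.png',cv2.resize(im[150:400,250:500],(600,600))[:,:,::-1])
E
python3 c.py
```

```text
[np.float64(385.0914981211772), np.float64(-225.96827783449214), np.float64(108.0)] [180, 0, np.float64(-64.19627975379323)]
above t 3.78 p [ 385.6 -225.6  210.1] F [ 0.2 -0.3  0.2] w 1.001 th 0.395
down t 5.26 p [ 385.5 -226.   108.4] F [ 0.2 -0.2 -0.1] w 1.0 th 0.3965
grip t 5.89 p [ 385.1 -226.   108.1] F [-1.3  1.6  0.5] w 0.182 th 0.3981
```

View pics/s2.png

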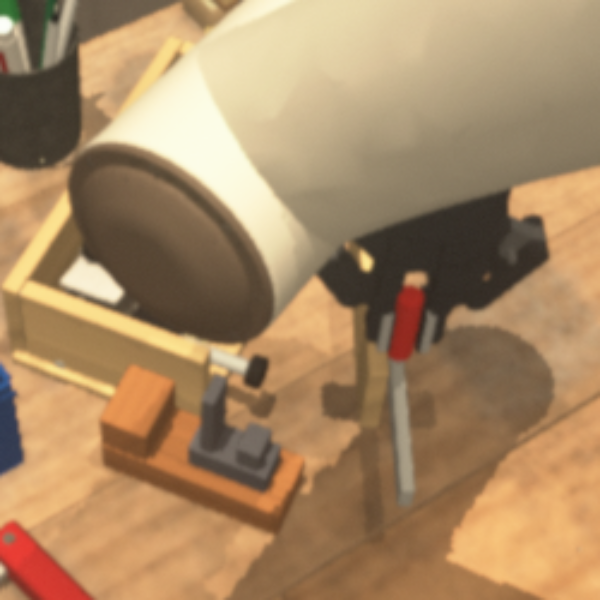

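The stem at about (408,325) is held between both pads. Next I lift the bar and swing the gate in, stopping short of the buffer.

```bash
cat > d.py <<'E'
from h import *
for f in [.06,.12,.18]: arm.move_l(*pose(.398,f),vel=40); st('lift')
arm.hold(.3)
for th in [.31,.22,.15]: arm.move_l(*pose(th,.18),vel=80); st('swing')
im,d=optics.grab_frame('scene'); cv2.imwrite('pics/s3.png',cv2.resize(im[150:400,250:500],(600,600))[:,:,::-1])
E
python3 d.py
```

```text
lift t 6.26 p [ 385.9 -228.6  113.6] F [ 0.2  0.4 -3.9] w 0.18 th 0.4003
lift t 6.58 p [ 387.6 -231.7  119.7] F [-0.6  1.2 -3. ] w 0.178 th 0.3992
lift t 6.89 p [ 389.6 -235.1  125.5] F [-0.3  2.8 -3.6] w 0.175 th 0.3974
swing t 7.54 p [ 403.9 -227.7  125.2] F [-1.5  0.9 -0.8] w 0.179 th 0.3079
swing t 7.89 p [ 418.7 -221.8  125.2] F [ 0.   1.6 -1.6] w 0.178 th 0.2197
swing t 8.2 p [ 430.6 -218.   125.1] F [-0.5  1.3 -0.8] w 0.176 th 0.1508
```

View pics/s3.png

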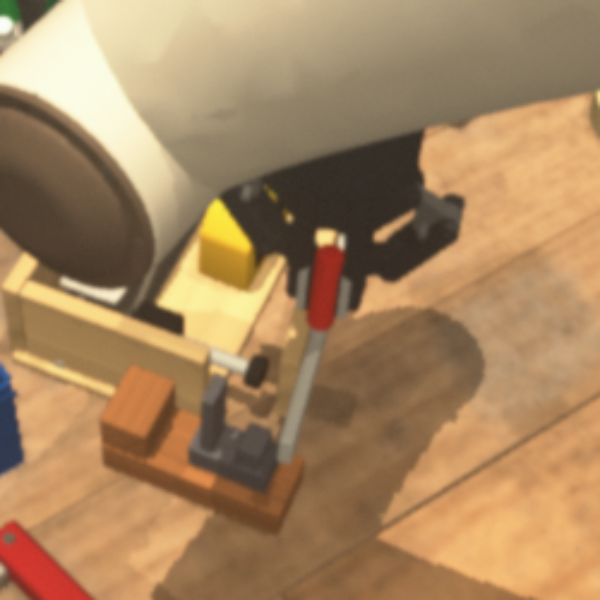

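```bash
cat > e.py <<'E'
from h import *
im,d=optics.grab_frame('scene'); P,u,v=cloud('scene',d)
a=np.pi/2+PSI+.15; e=np.array([np.cos(a),np.sin(a)]); n=np.array([-e[1],e[0]])
r=(P[:,:2]-H)@e; q=(P[:,:2]-H)@n
for lo in [220,235,250,262]:
    m=(r>lo)&(r<lo+12)&(abs(q-12)<7)&(P[:,2]>40); print(lo,m.sum(),np.percentile(P[m,2],[50,95]).round(1) if m.sum() else '')
E
python3 e.py
```

```text
220 152 [444.2 451.4]
235 51 [91.4 93.5]
250 53 [94.3 96. ]
262 88 [92.2 97.2]
```

The bar end reads about 95 mm high, so the bar is well clear of the lip. Now I feel for the rear wall in small steps.

```bash
cat > f.py <<'E'
from h import *
arm.move_l(*pose(.12,.18),vel=40); arm.hold(.2); f0=np.array(readout.read_ft_force()); print('f0',f0.round(1))
th=.12
while th>-.065:
    th-=.012 if th>.05 else .005
    hit=arm.move_l(*pose(th,.18),vel=12,threshold=6)
    arm.hold(.08)
    F=np.mean([readout.read_ft_force() for _ in range(3)],0)-f0
    a=PSI+th; fn=-(F[0]*np.cos(a)+F[1]*np.sin(a))
    exp=0 if th>.1 else 2.5+2.5*(.1-th)/.1
    t=theta(); print(round(th,3),round(t,4),'fn',round(fn,1),'exp',round(exp,1),hit)
    if fn>exp+3.5 or hit: break
st('end')
E
python3 f.py
```

```text
f0 [ 0.1  1.5 -1.4]
0.108 0.1079 fn 0.3 exp 0 False
0.096 0.0994 fn 3.7 exp 2.6 False
0.084 0.085 fn 3.2 exp 2.9 False
0.072 0.0725 fn 3.8 exp 3.2 False
0.06 0.0604 fn 3.3 exp 3.5 False
0.048 0.0488 fn 3.7 exp 3.8 False
0.043 0.0439 fn 3.9 exp 3.9 False
0.038 0.0392 fn 4.0 exp 4.0 False
0.033 0.0347 fn 3.6 exp 4.2 False
0.028 0.03 fn 4.2 exp 4.3 False
0.023 0.0253 fn 3.8 exp 4.4 False
0.018 0.0208 fn 4.3 exp 4.5 False
0.013 0.0162 fn 4.9 exp 4.7 False
0.008 0.0117 fn 4.6 exp 4.8 False
0.003 0.0072 fn 5.0 exp 4.9 False
-0.002 0.003 fn 4.6 exp 5.0 False
-0.007 0.0025 fn 6.5 exp 5.2 False
-0.012 0.0024 fn 8.7 exp 5.3 False
-0.017 0.002 fn 10.3 exp 5.4 False
end t 15.62 p [ 456.8 -212.5  124.7] F [-10.   -4.5  -1.5] w 0.173 th 0.002
```

The rear wall was met at 0.0025 rad, which agrees with the visual estimate. I back off about 3 mm and let the bar down.

```bash
cat > g.py <<'E'
from h import *
c=.011
arm.move_l(*pose(c,.18),vel=15); arm.hold(.2); st('backed'); z0=readout.read_eef_pos()[2]
for f in [.15,.12,.10,.085,.07,.055,.04,.025,.012,0.,-.008]:
    hit=arm.move_l(*pose(c,f),vel=20,threshold=6); st(f'{f} {hit}')
    if hit: break
im,d=optics.grab_frame('scene'); cv2.imwrite('pics/s4.png',cv2.resize(im[150:400,250:500],(600,600))[:,:,::-1])
E
python3 g.py
```

```text
backed t 16.3 p [ 454.4 -213.   124.9] F [-4.3 -4.8 -3.6] w 0.174 th 0.0153
0.15 False t 16.62 p [ 454.7 -211.2  122.6] F [-4.5 -3.5 -2.3] w 0.176 th 0.0132
0.12 False t 16.93 p [ 454.8 -209.4  120.1] F [-5.1 -2.3 -1.1] w 0.181 th 0.0121
0.1 False t 17.19 p [ 454.8 -208.1  118.3] F [-5.1 -2.4  0.5] w 0.177 th 0.0116
0.085 False t 17.44 p [ 454.8 -207.2  116.8] F [-5.4 -0.9  0.7] w 0.174 th 0.0116
0.07 False t 17.69 p [ 454.7 -206.3  115.3] F [-5.1 -0.5  1.5] w 0.177 th 0.0114
0.055 False t 17.94 p [ 454.6 -205.4  113.6] F [-5.5  0.7  1.1] w 0.179 th 0.0116
0.04 False t 18.19 p [ 454.6 -204.6  112.2] F [-5.2  1.   1.3] w 0.18 th 0.0113
0.025 False t 18.44 p [ 454.6 -203.8  110.7] F [-5.9  0.5  2.1] w 0.173 th 0.0114
0.012 False t 18.69 p [ 454.6 -203.2  109.5] F [-4.7  0.6  2.5] w 0.177 th 0.011
0.0 False t 18.94 p [ 455.  -202.8  108.7] F [-5.5  1.   3.4] w 0.176 th 0.0091
-0.008 False t 19.19 p [ 455.5 -202.7  108.6] F [-4.6  0.1  7.1] w 0.173 th 0.006
```

View pics/s4.png

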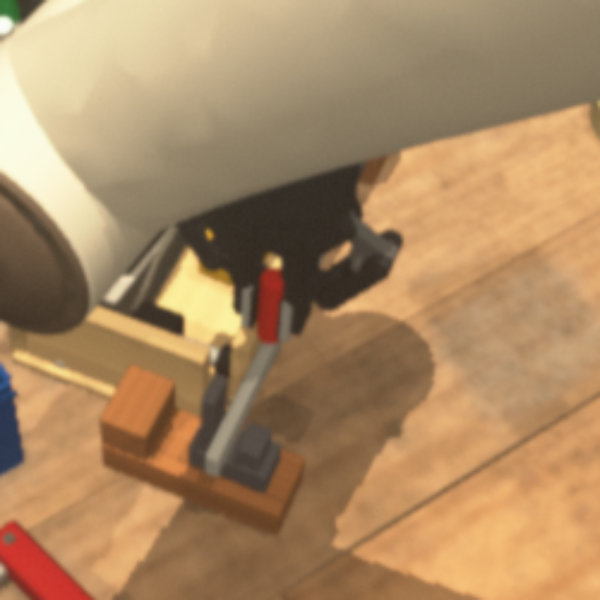

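The bar lies between lip and rear wall at about (220,440), and the TCP is back at its level-bar height. I ease onto the lip, let go and retreat.

```bash
cat > k.py <<'E'
from h import *
arm.move_l(*pose(.02,-.003),vel=10); arm.hold(.2); st('eased')
fingers.gripper_to(1.0); st('open')
p,o=pose(.02); arm.move_l([p[0],p[1],260],o,vel=100)
q=readout.read_qpos(); arm.move_pose([p[0]-30,p[1]+250,280],o); arm.hold(.3); st('up')
im,d=optics.grab_frame('scene'); P,u,v=cloud('scene',d); cv2.imwrite('pics/s5.png',cv2.resize(im[210:400,270:460],(600,600))[:,:,::-1])
a=np.pi/2+PSI+.02; e=np.array([np.cos(a),np.sin(a)]); n=np.array([-e[1],e[0]])
r=(P[:,:2]-H)@e; w=(P[:,:2]-H)@n
for lo in [100,150,222,235,250,262]:
    m=(r>lo)&(r<lo+12)&(abs(w-12)<3.5)&(P[:,2]>48)&(P[:,2]<90); print(lo,m.sum(),np.percentile(P[m,2],[50,90]).round(1) if m.sum() else '')
m=(P[:,2]>110)&(P[:,2]<130)&(abs(r-190)<15)&(abs(w-12)<20); print('grip',m.sum(),r[m].mean(),w[m].mean(),P[m,2].max())
E
python3 k.py
```

```text
eased t 19.77 p [ 453.4 -203.   108.7] F [-5.1  0.8  6.4] w 0.175 th 0.0173
open t 20.46 p [ 453.  -203.   107.7] F [ 0.  -0.5 -0.5] w 0.998 th 0.0194
up t 23.43 p [423.1  46.1 279.8] F [ 0.5  0.3 -0.3] w 1.001 th 0.0465
100 31 [65.1 66.4]
150 0 
222 0 
235 0 
250 0 
262 0 
grip 43 188.14234898400701 11.041759761114736 129.8282906859483
```

View pics/s5.png

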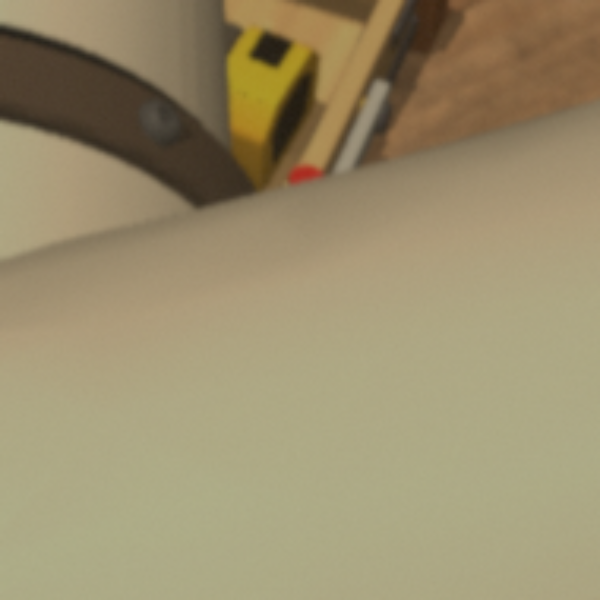

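The arm hides the keeper in this view. The gate is shut, with the grip at about (305,175). I move the arm away and check again.

```bash
cat > l.py <<'E'
from h import *
arm.move_j([87.983, 22.042, 0.453, 0, -68.411, -14.817]); st('home')
for c in ['scene','top']:
    im,d=optics.grab_frame(c); P,u,v=cloud(c,d)
    if c=='scene': cv2.imwrite('pics/s6.png',cv2.resize(im[210:400,270:460],(600,600))[:,:,::-1])
    a=np.pi/2+PSI+.02; e=np.array([np.cos(a),np.sin(a)]); n=np.array([-e[1],e[0]])
    r=(P[:,:2]-H)@e; w=(P[:,:2]-H)@n
    for lo in [100,150,210,222,235,250,262]:
        m=(r>lo)&(r<lo+12)&(abs(w-12)<3)&(P[:,2]>50)&(P[:,2]<85); print(lo,m.sum(),np.percentile(P[m,2],[50,90]).round(1) if m.sum() else '')
E
python3 l.py
```

```text
home t 25.63 p [181.9 597.7 256.6] F [-0.4 -0.3 -0.7] w 0.999 th 0.2274
100 24 [65.8 67.1]
150 17 [65.2 66. ]
210 32 [65.8 67.6]
222 32 [65.2 66.3]
235 35 [65.4 66.6]
250 31 [65.4 66.9]
262 41 [65.1 66.7]
100 31 [63.6 65.7]
150 27 [63.8 65.5]
210 26 [63.8 66.1]
222 28 [62.9 65.3]
235 30 [63.9 65.7]
250 26 [64.1 66.6]
262 25 [64.1 65.9]
```

View pics/s6.png

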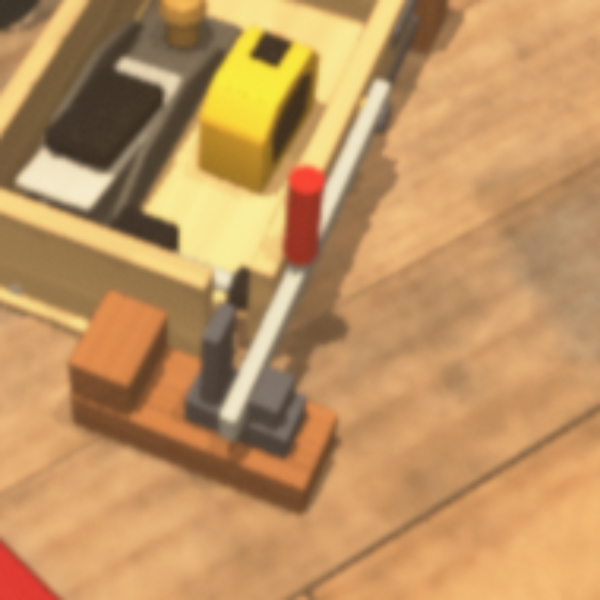

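The bar is level, with its top at about 64 mm along its whole length. It sits in the notch at about (245,385), and the gate stays shut with the arm away.

```bash
python3 -c "
from h import *
print(job.hand_in())"
```

```text
the job is handed in; nothing more can be done
None
```

The gate is shut and latched: the bar sits level in the keeper's notch, the arm is clear, and the job is handed in (no verdict was returned).

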